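# Blot the flat bottle, side by side

## Task

Blot the freshly rinsed flat-sided bottle on the sprung felt bar: hold one of its broad sides squarely against the middle of the felt for half a second or so, so that the bar clearly gives, then turn the bottle a quarter turn and press one of its narrow sides on the felt in the same way. Then stand the bottle upright in the middle of the dark square slate and let go. Leave the round bottle standing where it is.

Things in the scene. Friction and masses are not known exactly. Their poses are not given: they have to be found in the camera images.
- flat_bottle: Upright green glass bottle, rectangular, 0.4 kg. Body 46 mm (its x) by 78 mm (its y), 126 mm tall; shoulders end at 147 mm; neck 26 mm thick; black round cap, 31 mm in diameter, from 162 to 205 mm up (grip it there). Origin: centre of the underside, z up. Broad sides face +x and -x, narrow sides +y and -y.
- stand: Fixed L-bent steel bracket, upright 150 mm wide, 125 mm tall; foot behind it. In front, towards the robot, a felt bar 120 mm long, 75 to 115 mm up. Origin: on the counter under the upright's front face, mid-width; x: pressing direction, y along the bar. Felt at rest at x = -45 mm, nothing before it. It gives to +x, 0.5 N at touch, 1.5 N at 10 mm, stop at 25 mm, and springs back.
- slate: Dark square slate fixed to the counter, 140 x 140 mm and 6 mm thick. Origin: centre of its underside, on the counter.
- round_bottle: A bystander, not to be moved: a round green glass bottle, 68 mm in diameter, 205 mm tall, with the same black cap (31 mm) as the flat one. It may stand in either of the two bottles' places. Origin: centre of the underside.
Things that resemble listed ones, but are neither listed nor needed, are in the scene too. What is shaped like the flat_bottle but orange or pink is not meant.

How it is judged (in metres and radians):
On the way, in this order (a step that is already met when the one before it is completed fails the run):
1. a broad side of the flat bottle held on the felt with over 0.8 N (some 3 mm in), square and upright within 0.2 rad, within 40 mm of the middle of the bar (contact force between flat_bottle and stand above 0.8 N and angle between the x axis of flat_bottle and the x axis of stand, either way round below 0.2 rad and angle between flat_bottle's own z axis and vertical below 0.2 rad and x of flat_bottle in the frame of stand below -0.02 m and y of flat_bottle in the frame of stand between -0.04 and 0.04 m), for 0.3 s.
2. after a quarter turn, a narrow side pressed on the felt bar in the same way (contact force between flat_bottle and stand above 0.8 N and angle between the y axis of flat_bottle and the x axis of stand, either way round below 0.2 rad and angle between flat_bottle's own z axis and vertical below 0.2 rad and x of flat_bottle in the frame of stand below -0.02 m and y of flat_bottle in the frame of stand between -0.04 and 0.04 m), for 0.3 s.
At the end, for the whole second after the job is handed in: The flat bottle stands upright (within 0.1 rad) and at rest on the slate, its middle within 25 mm of the slate's middle; the round bottle stands upright within 30 mm of where it was (horizontal distance between flat_bottle and slate below 0.025 m and z of flat_bottle in the frame of slate between 0.002 and 0.01 m and angle between each of flat_bottle, round_bottle's own z axis and vertical below 0.1 rad and linear speed of flat_bottle below 0.02 m/s and distance of round_bottle from where it was at the start of the episode below 0.03 m); the robot touches nothing.
It fails at once if the round bottle is shoved more than 30 mm or tipped (distance of round_bottle from where it was at the start of the episode above 0.03 m or angle between round_bottle's own z axis and vertical above 0.3 rad).
It also fails if it takes over 62 s, if anything falls off the work surface, if the arm or the gripper's body presses on something with over 40 N, if the wrist force passes 120 N, or if a joint passes its speed limit or range.

## Robot

A 7-joint arm with a two-finger parallel gripper is mounted at the origin on the work surface. World frame = base frame: x ahead of the robot, y to its left, z up, the work surface at z = 0. Lengths are in mm, angles in rad, forces in N, time in s.
With the tool pointing down it reaches from about 400 to 900 mm from the base axis. Payload 5.5 kg.
Tool frame: the origin (TCP) lies between the finger pads; the fingertips stand 17 mm ahead of it and the grasp point (between the pads) lies 2 mm behind it; z points along the fingers, x is the direction in which the jaws open and shut, and the axes are right-handed (so a half turn about z gives the same grasp; the last joint's range is limited). The gripper opens to 92 mm and grips with 3 to 60 N. Pads are 19 mm wide; open, the fingers measure 130 mm over their backs; the gripper's body (75 mm by 190 mm) begins 47 mm behind the grasp point.
Start: joints at [1.534, 0.501, -0.427, 1.55, 0.221, 1.138, -0.21], TCP at [191.997, -620.997, 243.729] pointing down, gripper open.
Joint ranges: [-2.88, 2.88], [-0.31, 2.03], [-1.54, 1.56], [0.2, 2.42], [-1.41, 4.55], [0.19, 2.02], [-2.57, 2.57]. Speed limits (rad/s): [2.57, 2.57, 3.14, 3.14, 3.14, 3.14, 3.14].

## Interface

Orientations are given as a 3x3 rotation matrix whose columns are the frame's x, y, z axes.
In Python, from station import * gives the robot as it stands.
- The arm moves only by the shell command python3 -m inch 'ROWS'. ROWS is JSON, a list of rows, each an object of numbers: "wx", "wy", "wz": the turn, a rotation vector about the tool's x, y, z in rad; "x", "y", "z": the shift along the tool's x, y, z in cm; "hand": the gripper's target within -1 to 1 (fully open at 1, half-way at 0, shut at -1). In form: [{"wx": .., "wy": .., "wz": .., "x": .., "y": .., "z": .., "hand": ..}, ...]. A call has exactly 8 rows; each row is the pose to reach, as a shift and turn from the pose measured when the call began, along the tool's axes at that moment; what a row does not reach only later rows make up. A row lasts 1/12 s, in which the tool goes at most 41.7 mm and 7.16 degrees, less where a joint would pass 70% of its speed; a pose out of reach is approached as far as the arm can. A call with a gripper value outside its range is refused whole. The fingers move at their own pace and stop on an object; the grip force is fixed at half the most. Time passes only in rows, so rows that repeat a pose let the fingers close, or fill a call up. It gives the time, the measured TCP pose, the force and the opening at its end, in the units of the state.
- get_obs(): the state, without advancing time (a new reading comes with each control period).
- snapshot(name): name is "scene" or "top"; returns a dict with "frame" (480x640x3 uint8, red, green, blue), "camera_matrix" (3x3 intrinsics, pixels), "R" (3x3) and "t" (3): a world point X has camera coordinates R X + t. Camera axes: x right, y down, z forward; pixel columns grow to the right and rows downward; lengths in mm; the calibration is good to about 2 mm. A picture is of the moment at which its call begins. There is no depth.
- hand_in(): hands the job in, once; it reports no verdict.
The state is a dict: "clock": time; "qpos": joint angles; "qd": joint speeds; "joint_efforts": joint torques, N m; "tcp_pos": TCP position; "orientation": TCP orientation; "ft_force": force on the tool from outside, world axes, zero at the start; "moment": the same for the moment, N m; "width": opening from 0.0 (shut) to 1.0 (fully open).
Only numpy, scipy, OpenCV 4.12 (cv2) and the standard library are available. Lean on these libraries where they do the work, as an engineer would, in place of code of your own. Each camera call takes 0.05 s, during which the arm holds its last target.

## Working session

There is one attempt and no reset: what is moved stays moved. The work goes in short steps, Python scripts to look and compute and a shell command to move; the robot and the scene stay as the last step left them, time stands still between calls to the robot, and variables do not carry over. Pictures are saved under pics/ and viewed, and the job is handed in when it is done.

```bash
ls; mkdir -p pics; cat > h.py <<'E'
from station import *
import numpy as np, cv2
def save(s,name,crop=None,k=1):
    f=s["frame"][:,:,::-1]
    if crop: x0,y0,x1,y1=crop; f=f[y0:y1,x0:x1]
    f=cv2.resize(np.ascontiguousarray(f),None,fx=k,fy=k,interpolation=cv2.INTER_CUBIC); cv2.imwrite("pics/"+name,f)
def ray(s,uv,z):
    K=np.array(s["camera_matrix"]);R=np.array(s["R"]);t=np.array(s["t"]).ravel()
    d=R.T@np.linalg.inv(K)@np.array([uv[0],uv[1],1.]); c=-R.T@t
    return c+d*(z-c[2])/d[2]
def proj(s,X):
    K=np.array(s["camera_matrix"]);p=K@(np.array(s["R"])@np.array(X,float)+np.array(s["t"]).ravel()); return p[:2]/p[2]
E
python3 - <<'E'
from h import *
import pickle
o=get_obs(); print({k:np.round(v,3).tolist() for k,v in o.items()})
for n in("scene","top"):
    s=snapshot(n); save(s,n+"0.png"); pickle.dump(s,open(n+"0.pkl","wb"))
    R=np.array(s["R"]);print(n,-R.T@np.array(s["t"]).ravel(),R.round(3).tolist(),np.array(s["camera_matrix"]).tolist())
E
```

```text
pics
{'clock': 0.0, 'qpos': [1.534, 0.502, -0.427, 1.551, 0.221, 1.138, -0.21], 'qd': [0.0, 0.001, 0.0, 0.001, 0.002, -0.001, -0.001], 'joint_efforts': [0.001, -56.66, -5.816, -27.911, -0.069, 0.031, 0.0], 'tcp_pos': [191.71, -620.395, 242.685], 'orientation': [[0.295, -0.955, -0.001], [-0.955, -0.295, 0.002], [-0.002, -0.0, -1.0]], 'ft_force': [-0.226, 0.172, 0.418], 'moment': [0.072, 0.029, 0.004], 'width': 1.0}
scene [ 972.32647934 -524.42236004  661.24075755] [[0.831, 0.556, -0.012], [0.351, -0.541, -0.765], [-0.431, 0.631, -0.644]] [[481.17836019132505, 0.0, 320.19700356399926], [0.0, 481.17836019132505, 236.74198135067974], [0.0, 0.0, 1.0]]
top [ 388.41034197   74.45064099 1064.56190748] [[0.006, -1.0, -0.003], [-0.983, -0.006, -0.185], [0.185, 0.004, -0.983]] [[538.0532762308019, 0.0, 317.4244419553966], [0.0, 538.0532762308019, 253.00236825668577], [0.0, 0.0, 1.0]]
```

View pics/scene0.png

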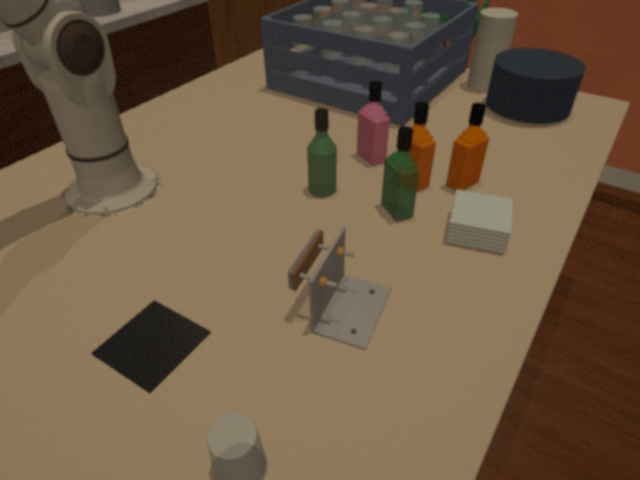

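View pics/top0.png

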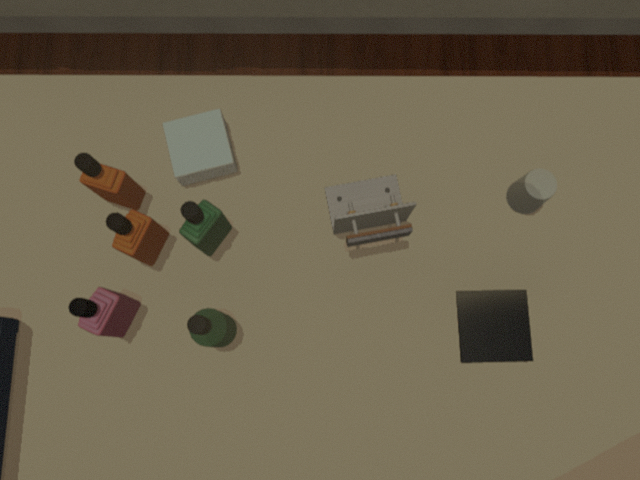

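Scene: the green bottles are at (322,155), which is round with a domed shoulder, and (402,175), which is rectangular. In the top view they are at (212,327) and (205,225). There are two orange look-alikes at (420,150) and (467,150) and a pink one at (373,125). The felt bar is at (307,260) and the slate at (152,344). I'll confirm the flat bottle in a crop and take measurements.

```bash
python3 - <<'E'
from h import *
import pickle
S=pickle.load(open("scene0.pkl","rb"));T=pickle.load(open("top0.pkl","rb"))
a=S["frame"][90:240,280:500,::-1];b=T["frame"][150:370,60:260,::-1]
a=cv2.resize(a,(440*1,300));b=cv2.resize(np.ascontiguousarray(b),(600,660))
cv2.imwrite("pics/cropA.png",cv2.resize(np.ascontiguousarray(S["frame"][90:240,280:500,::-1]),None,fx=3.6,fy=3.6,interpolation=cv2.INTER_CUBIC))
cv2.imwrite("pics/cropB.png",cv2.resize(np.ascontiguousarray(T["frame"][180:270,160:260,::-1]),None,fx=6,fy=6,interpolation=cv2.INTER_CUBIC))
cv2.imwrite("pics/cropC.png",cv2.resize(np.ascontiguousarray(T["frame"][160:260,310:430,::-1]),None,fx=6,fy=6,interpolation=cv2.INTER_CUBIC))
# slate
g=T["frame"].astype(int); m=((g.max(2)<60)).astype(np.uint8); m[:270]=0;m[:,:440]=0;m[:,560:]=0
c=max(cv2.findContours(m,0,2)[0],key=cv2.contourArea);r=cv2.minAreaRect(c);bx=cv2.boxPoints(r)
print(r,[ray(T,p,6).round(1)[:2].tolist() for p in bx],ray(T,r[0],6).round(1))
g=S["frame"].astype(int); m=((g.max(2)<60)).astype(np.uint8); m[:290]=0;m[:,250:]=0
c=max(cv2.findContours(m,0,2)[0],key=cv2.contourArea);q=cv2.approxPolyDP(c,8,True)[:,0]
P=[ray(S,p,6)[:2] for p in q];print(np.round(P,1).tolist(),np.mean(P,0))
E
```

```text
((494.22125244140625, 327.3186340332031), (70.11102294921875, 71.30836486816406), 86.18592071533203) [[505.8, -195.5], [516.0, -336.2], [380.6, -336.3], [370.7, -198.9]] [ 442.5 -266.7    6. ]
[[383.0, -201.2], [382.6, -333.7], [516.2, -332.7], [514.7, -199.9]] [ 449.12103247 -266.87840095]
```

View pics/cropA.png

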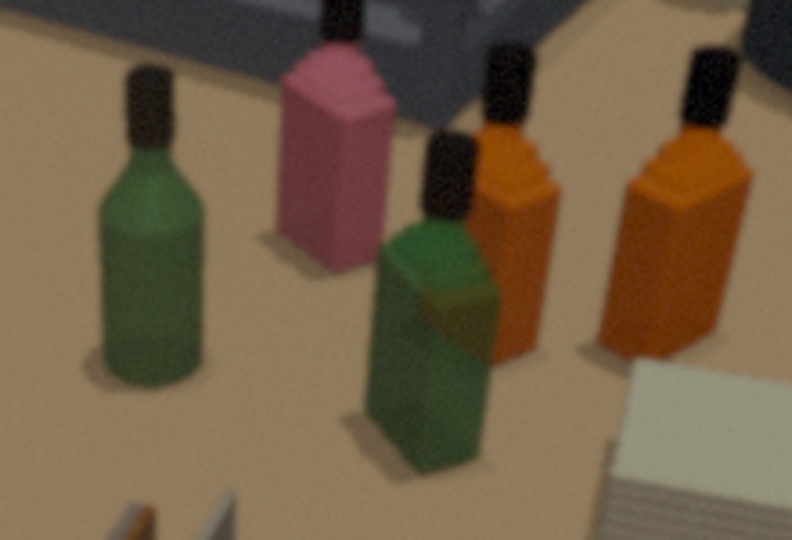

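View pics/cropB.png

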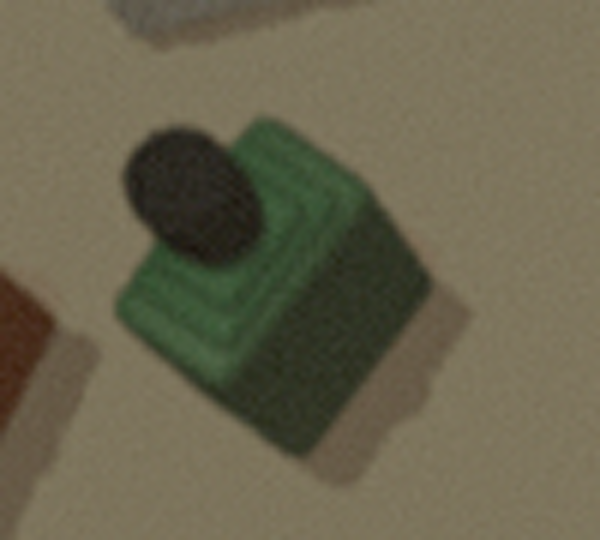

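View pics/cropC.png

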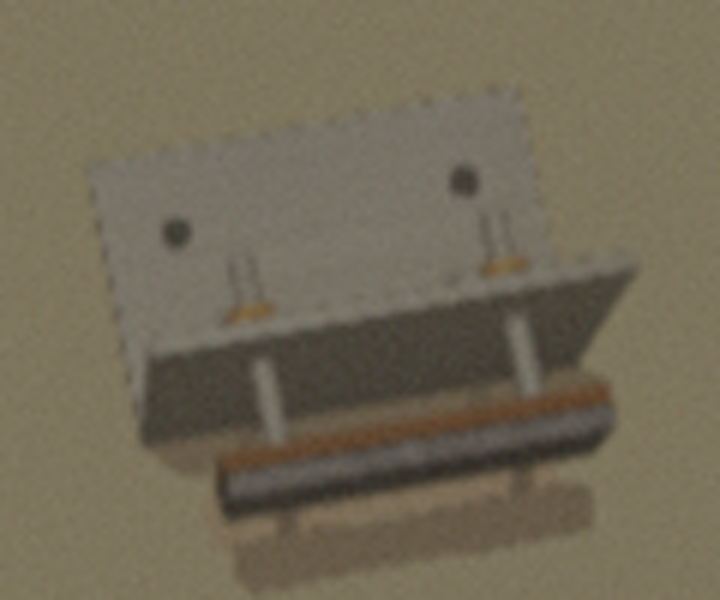

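Crop A confirms it: the angular green bottle at scene (402,175), top (205,225), is the flat one. The smooth cylinder at (322,155) is the round one. Crop B shows the flat bottle's corners and crop C the stand's edges, so I'll compute from those.

```bash
python3 - <<'E'
from h import *
import pickle
S=pickle.load(open("scene0.pkl","rb"));T=pickle.load(open("top0.pkl","rb"))
def tb(l,ox,oy,z): return np.array([ray(T,(ox+(x+.5)/6-.5,oy+(y+.5)/6-.5),z)[:2] for x,y in l])
P=tb([(430,285),(302,457)],160,180,0);print("base",P.round(1),np.linalg.norm(P[1]-P[0]))
Q=tb([(265,117),(115,305),(222,385),(372,190)],160,180,126);print("sh",Q.round(1),Q.mean(0),[np.linalg.norm(Q[i]-Q[i-1]).round(1) for i in range(4)])
for d in (P[1]-P[0],Q[1]-Q[0],Q[2]-Q[3]): print("edge ang",np.degrees(np.arctan2(d[1],d[0])))
for s,n,u,v in((T,"top",190,212),(S,"scene",404,140),(T,"top",200,325),(S,"scene",322,120)):
    m=(s["frame"].max(2)<55).astype(np.uint8);k,l,st,ce=cv2.connectedComponentsWithStats(m)
    i=l[v-3:v+4,u-3:u+4].max(); c=[max(cv2.findContours((l==i).astype(np.uint8),0,1)[0],key=len)][0]
    print(n,st[i],ce[i].round(1),ray(s,ce[i],183.5).round(1))
    for x,y in ((600,0),): pass
F=tb([(150,357),(637,265)],310,160,125);print("upr top front",F.round(1),np.linalg.norm(F[1]-F[0]),F.mean(0))
B=tb([(140,443)],310,160,0);print("upr base left",B)
d=F[1]-F[0];print("ang",np.degrees(np.arctan2(d[1],d[0])))
for z in(115,):
  W=tb([(220,468),(608,400)],310,160,z);print("felt top",W.round(1),np.linalg.norm(W[1]-W[0]),W.mean(0));d=W[1]-W[0];print(np.degrees(np.arctan2(d[1],d[0])))
W=tb([(230,515),(612,437)],310,160,75);print("felt bot",W.round(1),np.linalg.norm(W[1]-W[0]),W.mean(0))
H=tb([(92,163),(515,90)],310,160,2);print("foot back",H.round(1),np.linalg.norm(H[1]-H[0]),H.mean(0));d=H[1]-H[0];print(np.degrees(np.arctan2(d[1],d[0])))
cv2.imwrite("pics/cropD.png",cv2.resize(np.ascontiguousarray(S["frame"][220:350,270:400,::-1]),None,fx=4.5,fy=4.5,interpolation=cv2.INTER_CUBIC))
cv2.imwrite("pics/cropE.png",cv2.resize(np.ascontiguousarray(S["frame"][290:400,80:220,::-1]),None,fx=5,fy=5,interpolation=cv2.INTER_CUBIC))
E
```

```text
base [[641.5 254.4]
 [582.1 295.2]] 72.14130529661496
sh [[663.3 284.8]
 [604.9 327. ]
 [580.7 293.8]
 [640.8 251.6]] [622.4416987  289.30953299] [np.float64(40.1), np.float64(72.0), np.float64(41.0), np.float64(73.4)]
edge ang 145.54401848724004
edge ang 144.20028740863168
edge ang 144.89349159777728
top [181 202  23  23 367] [192.2 212.8] [622.3 290.4 183.5]
scene [  260     6   219   146 10377] [371.3  67.4] [380.3 592.9 183.5]
top [188 315  24  20 364] [199.2 324.7] [434.6 269.7 183.5]
scene [316 109  12  23 248] [321.2 120. ] [436.3 270.5 183.5]
upr top front [[627.7  47.9]
 [657.  -98.7]] 149.55921982212894 [642.34808309 -25.38664786]
upr base left [[629.54962054  47.77008424]]
ang -78.6730737834536
felt top [[595.9  26.6]
 [617.6 -90.6]] 119.21114568837902 [606.77878262 -32.03555949]
-79.51561749084672
felt bot [[589.7  21.5]
 [615.4 -98.5]] 122.75254347246877 [602.50323343 -38.53299936]
foot back [[727.4  64.4]
 [754.4 -81.1]] 147.98131371418256 [740.86106063  -8.36160806]
-79.49400816784954
```

View pics/cropD.png

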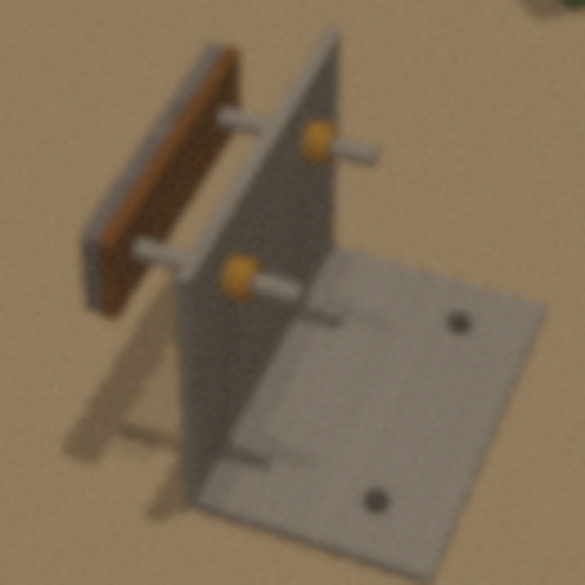

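View pics/cropE.png

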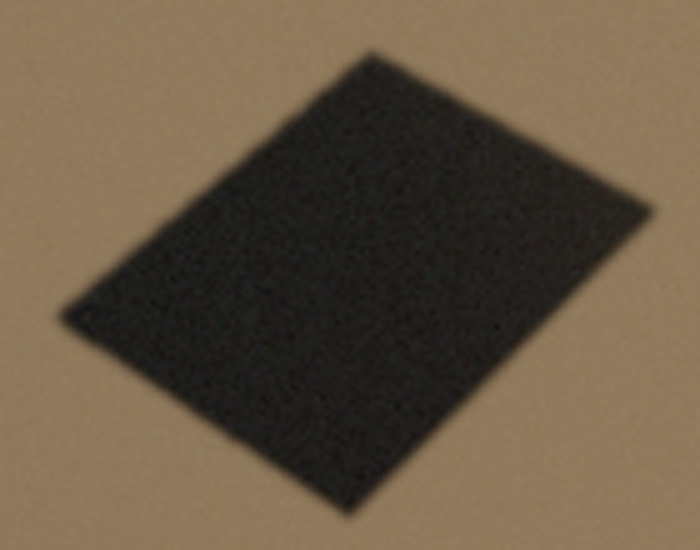

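```bash
cat >> h.py <<'E'
from scipy.spatial.transform import Rotation as Ro
def plan(p,yaw):
    o=get_obs();R0=np.array(o["orientation"]);c,s=np.cos(np.radians(yaw)),np.sin(np.radians(yaw))
    Rt=np.array([[c,s,0],[s,-c,0],[0,0,-1.]])
    w=Ro.from_matrix(R0.T@Rt).as_rotvec();d=R0.T@(np.array(p)-o["tcp_pos"])/10
    print("t",round(o["clock"],2),"tcp",np.round(o["tcp_pos"],1),"yaw",np.degrees(np.arctan2(R0[1,0],R0[0,0])).round(1),"F",np.round(o["ft_force"],2),"w",round(o["width"],3))
    print("d cm",d.round(2),"w",w.round(3)); print("q",np.round(o["qpos"],2))
E
python3 - <<'E'
from h import *
import pickle
S=pickle.load(open("scene0.pkl","rb"));T=pickle.load(open("top0.pkl","rb"))
P=np.array([ray(S,(80+x/5,290+y/5),6)[:2] for x,y in((372,50),(655,210),(350,517),(58,317))]);print("slate",P.round(1).tolist(),P.mean(0))
P=np.array([ray(T,p,6)[:2] for p in((457,291),(529,290),(532,361),(460,362))]);print(P.round(1).tolist(),P.mean(0))
for z,l in((125,((338,35),(185,275))),(115,((215,45),(88,240))),(75,((92,305),))):
  P=np.array([ray(S,(270+x/4.5,220+y/4.5),z)[:2] for x,y in l]);print(z,P.round(1).tolist(),P.mean(0))
print("cap scene", ray(S,(280+452/3.6,90+175/3.6),183.5))
print("orange cap", ray(T,(119,223),183.5))
plan([622,290,280],10)
E
```

```text
slate [[378.3, -198.4], [517.5, -195.5], [522.0, -333.8], [383.1, -336.7]] [ 450.2037439  -266.12351406]
[[513.1, -197.2], [516.0, -339.3], [378.5, -335.9], [375.7, -197.2]] [ 445.84466269 -267.39114856]
125 [[636.5, 45.3], [661.1, -96.0]] [648.82490284 -25.35323996]
115 [[592.5, 23.9], [616.1, -92.6]] [604.31033511 -34.33810956]
75 [[611.9, -88.0]] [611.88052766 -87.97212307]
cap scene [626.01063449 293.82379043 183.5       ]
orange cap [603.8868253  412.99805281 183.5       ]
t 0.1 tcp [ 191.8 -620.4  242.8] yaw -72.8 F [-0.2   0.34  0.16] w 0.999
d cm [-74.28 -68.    -3.59] w [-1.000e-03  1.000e-03 -1.445e+00]
q [ 1.53  0.5  -0.43  1.55  0.22  1.14 -0.21]
```

```bash
python3 -m inch '[{"x":-3,"y":-3,"z":-2,"wz":-0.1,"hand":0.3},{"x":-6,"y":-6,"z":-3.6,"wz":-0.2,"hand":0.3},{"x":-9,"y":-8,"z":-3.6,"wz":-0.3,"hand":0.3},{"x":-12,"y":-11,"z":-3.6,"wz":-0.4,"hand":0.3},{"x":-15,"y":-14,"z":-3.6,"wz":-0.5,"hand":0.3},{"x":-18,"y":-16,"z":-3.6,"wz":-0.6,"hand":0.3},{"x":-21,"y":-19,"z":-3.6,"wz":-0.7,"hand":0.3},{"x":-24,"y":-22,"z":-3.6,"wz":-0.8,"hand":0.3}]'
python3 -c "
from h import *
plan([622,290,280],10)"
```

```text
t 0.1 tcp [ 191.8 -620.4  242.8] yaw -72.8 F [-0.2   0.34  0.16] w 0.999
d cm [-74.28 -68.    -3.59] w [-1.000e-03  1.000e-03 -1.445e+00]
q [ 1.53  0.5  -0.43  1.55  0.22  1.14 -0.21]invalid input
```

```bash
python3 -m inch '[{"wx":0,"wy":0,"wz":-0.1,"x":-3,"y":-3,"z":-2,"hand":0.3},{"wx":0,"wy":0,"wz":-0.2,"x":-6,"y":-6,"z":-3.6,"hand":0.3},{"wx":0,"wy":0,"wz":-0.3,"x":-9,"y":-8,"z":-3.6,"hand":0.3},{"wx":0,"wy":0,"wz":-0.4,"x":-12,"y":-11,"z":-3.6,"hand":0.3},{"wx":0,"wy":0,"wz":-0.5,"x":-15,"y":-14,"z":-3.6,"hand":0.3},{"wx":0,"wy":0,"wz":-0.6,"x":-18,"y":-16,"z":-3.6,"hand":0.3},{"wx":0,"wy":0,"wz":-0.7,"x":-21,"y":-19,"z":-3.6,"hand":0.3},{"wx":0,"wy":0,"wz":-0.8,"x":-24,"y":-22,"z":-3.6,"hand":0.3}]'
python3 -c "
from h import *
plan([622,290,280],10)"
```

```text
clock: 0.77
tcp_pos: [330.2, -325.6, 278.9]
orientation: [[0.893, -0.45, -0.001], [-0.45, -0.893, 0.001], [-0.002, -0.001, -1.0]]
ft_force: [1.4, -0.2, -0.5]
width: 0.65
t 0.77 tcp [ 330.2 -325.6  278.9] yaw -26.7 F [ 1.4  -0.18 -0.55] w 0.65
d cm [-1.650e+00 -6.811e+01 -6.000e-02] w [-0.001  0.002 -0.641]
q [ 1.41  0.15 -0.75  1.95  0.12  1.09  0.15]
```

```bash
python3 -m inch '[{"wx":0,"wy":0,"wz":-0.08,"x":0,"y":-4,"z":0,"hand":0.3},{"wx":0,"wy":0,"wz":-0.16,"x":0,"y":-8,"z":0,"hand":0.3},{"wx":0,"wy":0,"wz":-0.24,"x":0,"y":-12,"z":0,"hand":0.3},{"wx":0,"wy":0,"wz":-0.32,"x":0,"y":-16,"z":0,"hand":0.3},{"wx":0,"wy":0,"wz":-0.4,"x":0,"y":-20,"z":0,"hand":0.3},{"wx":0,"wy":0,"wz":-0.48,"x":0,"y":-24,"z":0,"hand":0.3},{"wx":0,"wy":0,"wz":-0.56,"x":0,"y":-28,"z":0,"hand":0.3},{"wx":0,"wy":0,"wz":-0.64,"x":0,"y":-32,"z":0,"hand":0.3}]'
python3 -c "
from h import *
plan([622,290,280],10)"
```

```text
clock: 1.43
tcp_pos: [474.4, -38.3, 279.2]
orientation: [[0.984, 0.176, -0.001], [0.176, -0.984, 0.0], [-0.001, -0.001, -1.0]]
ft_force: [0.1, 0.2, 0.5]
width: 0.649
t 1.43 tcp [474.4 -38.3 279.2] yaw 10.1 F [0.06 0.25 0.55] w 0.649
d cm [ 20.29 -29.73  -0.08] w [-0.001  0.001  0.002]
q [ 0.95  0.25 -1.05  1.92  0.24  1.11 -0.02]
```

```bash
python3 -m inch '[{"wx":0,"wy":0,"wz":0,"x":2,"y":-3,"z":0,"hand":0.3},{"wx":0,"wy":0,"wz":0,"x":4.5,"y":-6.5,"z":0,"hand":0.3},{"wx":0,"wy":0,"wz":0,"x":7,"y":-10,"z":0,"hand":0.3},{"wx":0,"wy":0,"wz":0,"x":9.5,"y":-13.5,"z":0,"hand":0.3},{"wx":0,"wy":0,"wz":0,"x":12,"y":-17,"z":0,"hand":0.3},{"wx":0,"wy":0,"wz":0,"x":14.5,"y":-21,"z":0,"hand":0.3},{"wx":0,"wy":0,"wz":0,"x":17,"y":-25,"z":0,"hand":0.3},{"wx":0,"wy":0,"wz":0,"x":20,"y":-29,"z":0,"hand":0.3}]'
python3 -c "
from h import *
plan([623,291,280],10)"
```

```text
clock: 2.1
tcp_pos: [609.8, 262.0, 278.3]
orientation: [[0.984, 0.176, -0.003], [0.176, -0.984, -0.0], [-0.003, -0.0, -1.0]]
ft_force: [0.6, 0.0, 1.3]
width: 0.65
t 2.1 tcp [609.8 262.  278.3] yaw 10.1 F [0.61 0.03 1.31] w 0.65
d cm [ 1.81 -2.63 -0.18] w [-0.     0.003  0.002]
q [ 0.15  0.63 -0.93  1.46  0.51  1.31 -0.64]
```

```bash
python3 -m inch '[{"wx":0,"wy":0,"wz":0,"x":1,"y":-1.5,"z":0,"hand":0.3},{"wx":0,"wy":0,"wz":0,"x":1.8,"y":-2.6,"z":0,"hand":0.3},{"wx":0,"wy":0,"wz":0,"x":1.8,"y":-2.6,"z":1,"hand":0.3},{"wx":0,"wy":0,"wz":0,"x":1.8,"y":-2.6,"z":2,"hand":0.3},{"wx":0,"wy":0,"wz":0,"x":1.8,"y":-2.6,"z":3,"hand":0.3},{"wx":0,"wy":0,"wz":0,"x":1.8,"y":-2.6,"z":4,"hand":0.3},{"wx":0,"wy":0,"wz":0,"x":1.8,"y":-2.6,"z":4.5,"hand":0.3},{"wx":0,"wy":0,"wz":0,"x":1.8,"y":-2.6,"z":4.5,"hand":0.3}]'
python3 -c "
from h import *
plan([622.5,290.5,182],10)
s=snapshot('scene');save(s,'s1.png',(290,60,500,220),3.6)
s=snapshot('top');save(s,'t1.png',(100,100,300,300),3)"
```

```text
clock: 2.77
tcp_pos: [622.3, 288.5, 231.1]
orientation: [[0.985, 0.174, -0.005], [0.174, -0.985, -0.002], [-0.005, 0.001, -1.0]]
ft_force: [-0.3, -0.2, 0.3]
width: 0.652
t 2.77 tcp [622.3 288.5 231.1] yaw 10.0 F [-0.26 -0.19  0.31] w 0.652
d cm [ 0.08 -0.21  4.91] w [0.001 0.005 0.   ]
q [ 0.08  0.71 -0.89  1.45  0.56  1.26 -0.69]
```

View pics/s1.png

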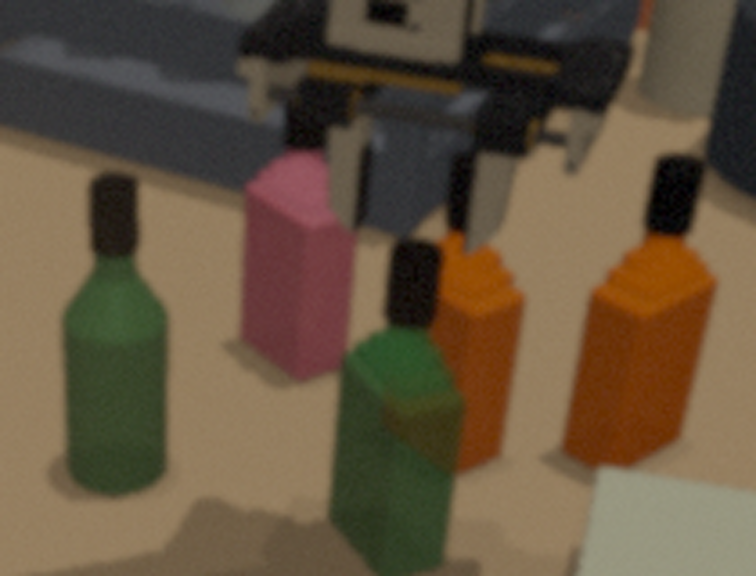

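View pics/t1.png

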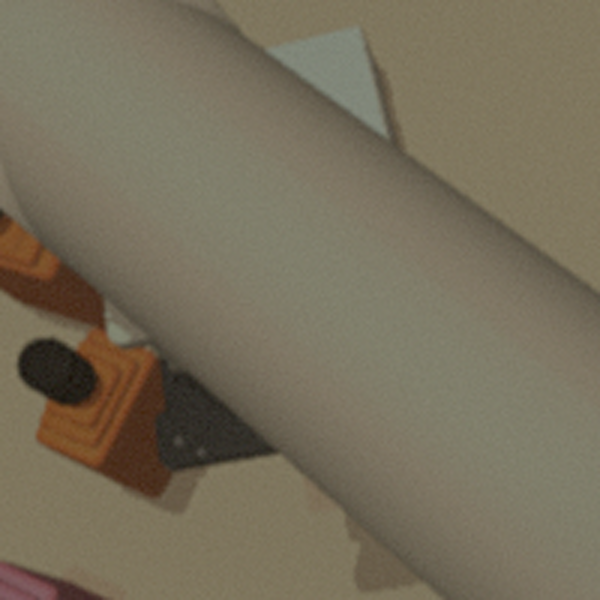

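The fingers at crop (347,190) and (487,200) straddle the cap at (415,285), and nothing is in the way. I'll descend and grip.

```bash
python3 -m inch '[{"wx":0,"wy":0,"wz":0,"x":0.1,"y":-0.2,"z":0.6,"hand":0.3},{"wx":0,"wy":0,"wz":0,"x":0.1,"y":-0.2,"z":1.4,"hand":0.3},{"wx":0,"wy":0,"wz":0,"x":0.1,"y":-0.2,"z":2.2,"hand":0.3},{"wx":0,"wy":0,"wz":0,"x":0.1,"y":-0.2,"z":3.0,"hand":0.3},{"wx":0,"wy":0,"wz":0,"x":0.1,"y":-0.2,"z":3.8,"hand":0.3},{"wx":0,"wy":0,"wz":0,"x":0.1,"y":-0.2,"z":4.6,"hand":0.3},{"wx":0,"wy":0,"wz":0,"x":0.1,"y":-0.2,"z":4.8,"hand":0.3},{"wx":0,"wy":0,"wz":0,"x":0.1,"y":-0.2,"z":4.8,"hand":0.3}]'
python3 -m inch '[{"wx":0,"wy":0,"wz":0,"x":0,"y":0,"z":0,"hand":0.0},{"wx":0,"wy":0,"wz":0,"x":0,"y":0,"z":0,"hand":-0.2},{"wx":0,"wy":0,"wz":0,"x":0,"y":0,"z":0,"hand":-0.4},{"wx":0,"wy":0,"wz":0,"x":0,"y":0,"z":0,"hand":-0.6},{"wx":0,"wy":0,"wz":0,"x":0,"y":0,"z":0,"hand":-1},{"wx":0,"wy":0,"wz":0,"x":0,"y":0,"z":0,"hand":-1},{"wx":0,"wy":0,"wz":0,"x":0,"y":0,"z":0,"hand":-1},{"wx":0,"wy":0,"wz":0,"x":0,"y":0,"z":0,"hand":-1}]'
python3 -c "
from h import *
plan([622.5,290.5,182],10)
s=snapshot('scene');save(s,'s2.png',(290,60,500,220),3.6)"
```

```text
clock: 3.53
tcp_pos: [622.9, 291.6, 183.9]
orientation: [[0.985, 0.175, -0.005], [0.175, -0.985, -0.001], [-0.005, 0.0, -1.0]]
ft_force: [0.5, 0.3, 0.7]
width: 0.654
clock: 4.2
tcp_pos: [623.0, 291.8, 184.2]
orientation: [[0.985, 0.175, -0.004], [0.175, -0.985, -0.001], [-0.004, 0.0, -1.0]]
ft_force: [0.1, 0.5, 1.2]
width: 0.332
t 4.2 tcp [623.  291.8 184.2] yaw 10.1 F [0.14 0.49 1.16] w 0.332
d cm [-0.07  0.11  0.22] w [0.    0.004 0.001]
q [ 0.07  0.75 -0.86  1.48  0.59  1.19 -0.71]
```

View pics/s2.png

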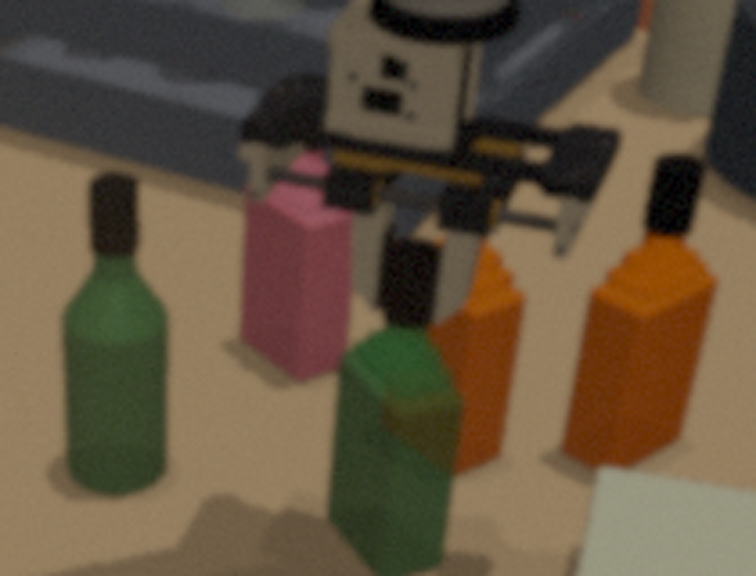

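Gripped: opening 0.332 × 92 = 30.5 mm, which matches the cap. Next I lift and carry it to a standoff in front of the felt while turning −44.5°.

```bash
python3 -m inch '[{"wx":0,"wy":0,"wz":0,"x":0,"y":0,"z":-0.5,"hand":-1},{"wx":0,"wy":0,"wz":0,"x":0,"y":0,"z":-1.2,"hand":-1},{"wx":0,"wy":0,"wz":0,"x":0,"y":0,"z":-2,"hand":-1},{"wx":0,"wy":0,"wz":0,"x":0,"y":0,"z":-3,"hand":-1},{"wx":0,"wy":0,"wz":0,"x":0,"y":0,"z":-4,"hand":-1},{"wx":0,"wy":0,"wz":0,"x":0,"y":0,"z":-5,"hand":-1},{"wx":0,"wy":0,"wz":0,"x":0,"y":0,"z":-6,"hand":-1},{"wx":0,"wy":0,"wz":0,"x":0,"y":0,"z":-6,"hand":-1}]'
python3 -c "
from h import *
plan([505,-53,244],-34.5)"
```

```text
clock: 4.92
tcp_pos: [624.3, 292.9, 247.5]
orientation: [[0.985, 0.175, -0.0], [0.175, -0.985, 0.001], [-0.0, -0.001, -1.0]]
ft_force: [1.1, 0.7, -3.8]
width: 0.332
t 4.92 tcp [624.3 292.9 247.5] yaw 10.1 F [ 1.1   0.69 -3.81] w 0.332
d cm [-17.79  31.97   0.32] w [-0.001  0.001  0.778]
q [ 0.08  0.7  -0.9   1.42  0.55  1.28 -0.68]
```

```bash
python3 -m inch '[{"wx":0,"wy":0,"wz":0.03,"x":-0.8,"y":1,"z":0,"hand":-1},{"wx":0,"wy":0,"wz":0.09,"x":-2,"y":3,"z":0,"hand":-1},{"wx":0,"wy":0,"wz":0.15,"x":-3.5,"y":5.5,"z":0,"hand":-1},{"wx":0,"wy":0,"wz":0.22,"x":-5,"y":8,"z":0,"hand":-1},{"wx":0,"wy":0,"wz":0.29,"x":-6.5,"y":10.5,"z":0,"hand":-1},{"wx":0,"wy":0,"wz":0.36,"x":-8,"y":13,"z":0,"hand":-1},{"wx":0,"wy":0,"wz":0.42,"x":-9.5,"y":15.5,"z":0,"hand":-1},{"wx":0,"wy":0,"wz":0.47,"x":-11,"y":18,"z":0,"hand":-1}]'
python3 -c "
from h import *
plan([505,-53,244],-34.5)"
```

```text
clock: 5.58
tcp_pos: [546.7, 95.2, 247.4]
orientation: [[0.956, -0.293, -0.0], [-0.293, -0.956, 0.001], [-0.0, -0.001, -1.0]]
ft_force: [0.0, -0.7, -4.1]
width: 0.334
t 5.58 tcp [546.7  95.2 247.4] yaw -17.0 F [ 0.01 -0.72 -4.11] w 0.334
d cm [ 0.36 15.39  0.32] w [-0.001  0.     0.305]
q [ 0.47  0.42 -0.88  1.78  0.36  1.11 -0.83]
```

```bash
python3 -m inch '[{"wx":0,"wy":0,"wz":0.06,"x":0,"y":2.5,"z":0,"hand":-1},{"wx":0,"wy":0,"wz":0.12,"x":0.1,"y":5,"z":0,"hand":-1},{"wx":0,"wy":0,"wz":0.18,"x":0.2,"y":7.5,"z":0,"hand":-1},{"wx":0,"wy":0,"wz":0.23,"x":0.3,"y":10,"z":0,"hand":-1},{"wx":0,"wy":0,"wz":0.27,"x":0.4,"y":12.5,"z":0,"hand":-1},{"wx":0,"wy":0,"wz":0.3,"x":0.4,"y":14.3,"z":0,"hand":-1},{"wx":0,"wy":0,"wz":0.3,"x":0.4,"y":15.3,"z":0,"hand":-1},{"wx":0,"wy":0,"wz":0.3,"x":0.4,"y":15.4,"z":0,"hand":-1}]'
python3 -c "
from h import *
plan([505,-53,191],-34.5)"
```

```text
clock: 6.25
tcp_pos: [504.7, -55.7, 247.2]
orientation: [[0.825, -0.564, -0.001], [-0.564, -0.825, -0.001], [-0.0, 0.001, -1.0]]
ft_force: [-0.4, -0.5, -3.6]
width: 0.336
t 6.25 tcp [504.7 -55.7 247.2] yaw -34.4 F [-0.36 -0.47 -3.58] w 0.336
d cm [-0.12 -0.24  5.62] w [0.001 0.    0.002]
q [ 0.74  0.3  -0.81  1.89  0.25  1.05 -0.77]
```

Now I lower it to 7 mm clearance, then look.

```bash
python3 -m inch '[{"wx":0,"wy":0,"wz":0,"x":-0.1,"y":-0.2,"z":0.8,"hand":-1},{"wx":0,"wy":0,"wz":0,"x":-0.1,"y":-0.2,"z":1.8,"hand":-1},{"wx":0,"wy":0,"wz":0,"x":-0.1,"y":-0.2,"z":2.8,"hand":-1},{"wx":0,"wy":0,"wz":0,"x":-0.1,"y":-0.2,"z":3.8,"hand":-1},{"wx":0,"wy":0,"wz":0,"x":-0.1,"y":-0.2,"z":4.6,"hand":-1},{"wx":0,"wy":0,"wz":0,"x":-0.1,"y":-0.2,"z":5.2,"hand":-1},{"wx":0,"wy":0,"wz":0,"x":-0.1,"y":-0.2,"z":5.5,"hand":-1},{"wx":0,"wy":0,"wz":0,"x":-0.1,"y":-0.2,"z":5.5,"hand":-1}]'
python3 -c "
from h import *
n=np.array([.983,.182,0])
plan(np.array([601,-35,191])-n*(23+8),-34.5)
s=snapshot('scene');save(s,'s3.png',(180,100,410,300),3.4)
s=snapshot('top');save(s,'t3.png',(280,140,480,320),4)"
```

```text
clock: 6.92
tcp_pos: [504.5, -53.2, 191.2]
orientation: [[0.826, -0.564, -0.002], [-0.564, -0.826, -0.0], [-0.002, 0.001, -1.0]]
ft_force: [-0.4, 0.6, -3.7]
width: 0.331
t 6.92 tcp [504.5 -53.2 191.2] yaw -34.3 F [-0.42  0.59 -3.72] w 0.331
d cm [ 4.75 -4.76  0.  ] w [0.001 0.002 0.003]
q [ 0.7   0.38 -0.78  1.95  0.32  0.95 -0.84]
```

View pics/s3.png

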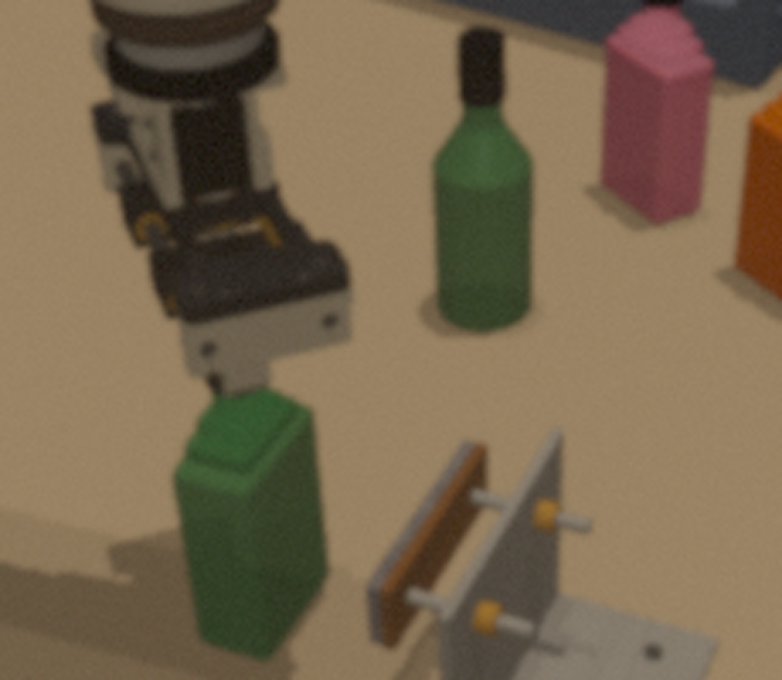

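View pics/t3.png

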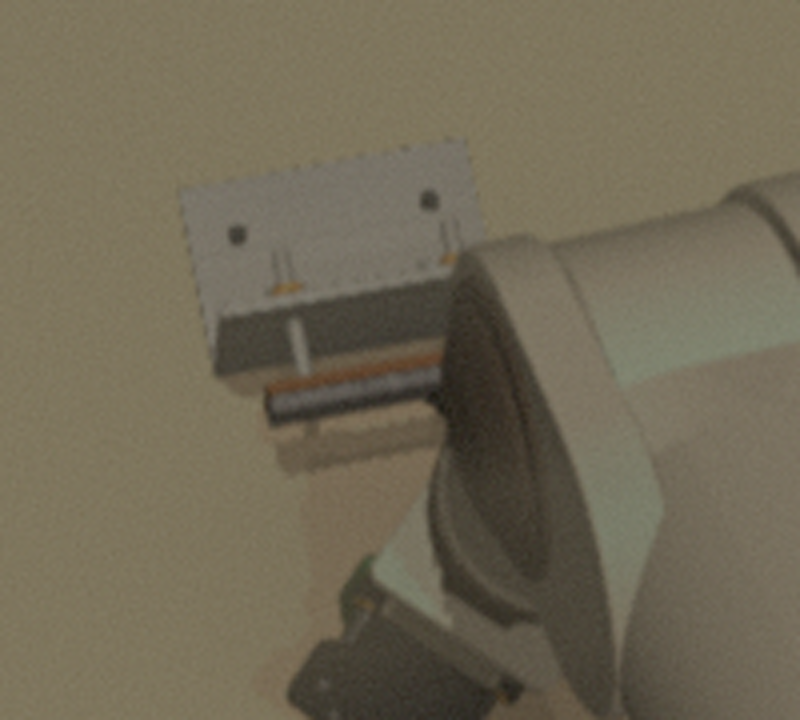

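The crop shows the broad side of the bottle at (250,530) parallel to the bar at (430,540), upright. I'll approach to 8 mm short.

```bash
python3 -m inch '[{"wx":0,"wy":0,"wz":0,"x":0.6,"y":-0.6,"z":0,"hand":-1},{"wx":0,"wy":0,"wz":0,"x":1.4,"y":-1.4,"z":0,"hand":-1},{"wx":0,"wy":0,"wz":0,"x":2.3,"y":-2.3,"z":0,"hand":-1},{"wx":0,"wy":0,"wz":0,"x":3.2,"y":-3.2,"z":0,"hand":-1},{"wx":0,"wy":0,"wz":0,"x":4,"y":-4,"z":0,"hand":-1},{"wx":0,"wy":0,"wz":0,"x":4.5,"y":-4.5,"z":0,"hand":-1},{"wx":0,"wy":0,"wz":0,"x":4.7,"y":-4.7,"z":0,"hand":-1},{"wx":0,"wy":0,"wz":0,"x":4.7,"y":-4.7,"z":0,"hand":-1}]'
python3 -c "
from h import *
n=np.array([.983,.182,0])
plan(np.array([601,-35,191])-n*(23-8),-34.5)
s=snapshot('scene');save(s,'s4.png',(230,170,400,300),4.4)"
```

```text
clock: 7.68
tcp_pos: [571.3, -40.7, 192.3]
orientation: [[0.826, -0.564, 0.0], [-0.564, -0.826, -0.0], [0.0, 0.0, -1.0]]
ft_force: [-0.3, 0.3, -3.2]
width: 0.33
t 7.68 tcp [571.3 -40.7 192.3] yaw -34.3 F [-0.3   0.27 -3.22] w 0.33
d cm [ 1.07 -1.09  0.13] w [ 0.    -0.     0.003]
q [ 0.6   0.49 -0.74  1.79  0.38  1.01 -0.9 ]
```

View pics/s4.png

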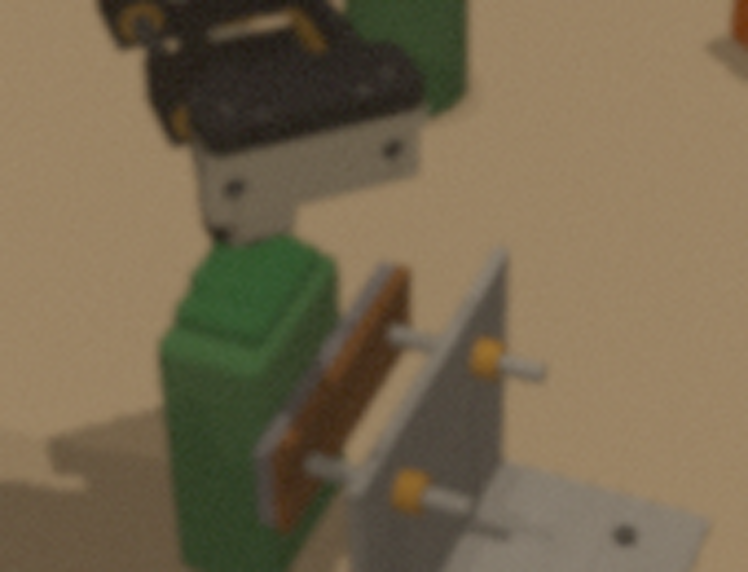

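The bottle stands just short of the felt, parallel to it and near the middle. I'll press about 8–9 mm in and hold.

```bash
python3 -m inch '[{"wx":0,"wy":0,"wz":0,"x":0.2,"y":-0.2,"z":0,"hand":-1},{"wx":0,"wy":0,"wz":0,"x":0.5,"y":-0.5,"z":0.1,"hand":-1},{"wx":0,"wy":0,"wz":0,"x":0.8,"y":-0.8,"z":0.1,"hand":-1},{"wx":0,"wy":0,"wz":0,"x":1,"y":-1,"z":0.1,"hand":-1},{"wx":0,"wy":0,"wz":0,"x":1.15,"y":-1.15,"z":0.1,"hand":-1},{"wx":0,"wy":0,"wz":0,"x":1.15,"y":-1.15,"z":0.1,"hand":-1},{"wx":0,"wy":0,"wz":0,"x":1.15,"y":-1.15,"z":0.1,"hand":-1},{"wx":0,"wy":0,"wz":0,"x":1.15,"y":-1.15,"z":0.1,"hand":-1}]'
python3 -c "
from h import *
n=np.array([.983,.182,0])
plan(np.array([601,-35,191])-n*(23-8),-34.5)
s=snapshot('scene');save(s,'s5.png',(230,170,400,300),4.4)"
```

```text
clock: 8.4
tcp_pos: [586.1, -38.1, 191.0]
orientation: [[0.826, -0.564, -0.001], [-0.564, -0.826, -0.001], [-0.001, 0.001, -1.0]]
ft_force: [-1.5, -0.5, -3.1]
width: 0.337
t 8.4 tcp [586.1 -38.1 191. ] yaw -34.4 F [-1.53 -0.47 -3.09] w 0.337
d cm [-0.01 -0.03  0.  ] w [0.001 0.001 0.003]
q [ 0.57  0.52 -0.73  1.75  0.4   1.03 -0.91]
```

View pics/s5.png

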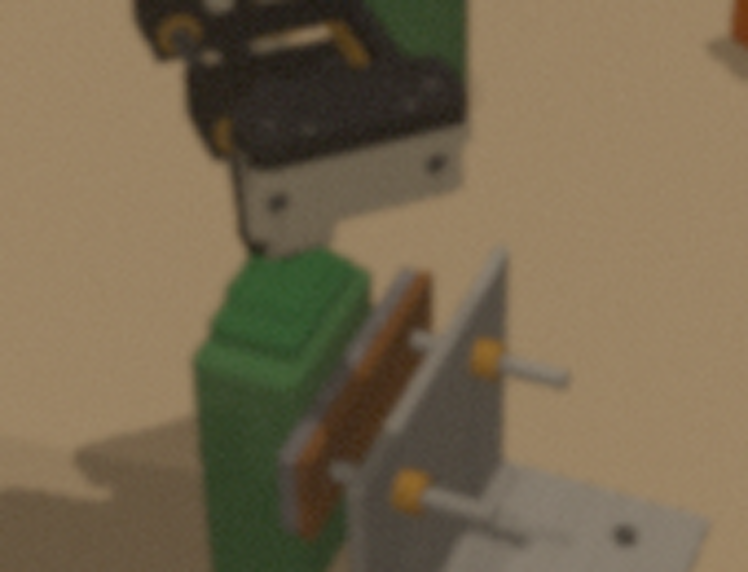

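The bar has clearly given: the rods at (545,375) stick out further, and the force is about 1.3 N. I'll hold this a little longer.

```bash
python3 -m inch '[{"wx":0,"wy":0,"wz":0,"x":0,"y":0,"z":0,"hand":-1},{"wx":0,"wy":0,"wz":0,"x":0,"y":0,"z":0,"hand":-1},{"wx":0,"wy":0,"wz":0,"x":0,"y":0,"z":0,"hand":-1},{"wx":0,"wy":0,"wz":0,"x":0,"y":0,"z":0,"hand":-1},{"wx":0,"wy":0,"wz":0,"x":-0.3,"y":0.3,"z":0,"hand":-1},{"wx":0,"wy":0,"wz":0,"x":-0.8,"y":0.8,"z":0,"hand":-1},{"wx":0,"wy":0,"wz":0,"x":-1.6,"y":1.6,"z":0,"hand":-1},{"wx":0,"wy":0,"wz":0,"x":-2.6,"y":2.6,"z":0,"hand":-1}]'
python3 -c "
from h import *
n=np.array([.983,.182,0])
plan(np.array([601,-35,191])-n*(39+45),55.5)"
```

```text
clock: 9.12
tcp_pos: [550.2, -44.4, 191.4]
orientation: [[0.826, -0.564, 0.0], [-0.564, -0.826, 0.0], [0.0, -0.0, -1.0]]
ft_force: [-0.7, -0.7, -5.2]
width: 0.333
t 9.12 tcp [550.2 -44.4 191.4] yaw -34.3 F [-0.7  -0.72 -5.17] w 0.333
d cm [-2.29  2.28  0.03] w [-0.000e+00 -1.000e-03 -1.568e+00]
q [ 0.63  0.46 -0.75  1.84  0.37  0.99 -0.88]
```

```bash
python3 -m inch '[{"wx":0,"wy":0,"wz":0,"x":-1,"y":1,"z":0,"hand":-1},{"wx":0,"wy":0,"wz":-0.05,"x":-2,"y":2,"z":0,"hand":-1},{"wx":0,"wy":0,"wz":-0.15,"x":-2.3,"y":2.3,"z":0,"hand":-1},{"wx":0,"wy":0,"wz":-0.26,"x":-2.3,"y":2.3,"z":0,"hand":-1},{"wx":0,"wy":0,"wz":-0.37,"x":-2.3,"y":2.3,"z":0,"hand":-1},{"wx":0,"wy":0,"wz":-0.48,"x":-2.3,"y":2.3,"z":0,"hand":-1},{"wx":0,"wy":0,"wz":-0.59,"x":-2.3,"y":2.3,"z":0,"hand":-1},{"wx":0,"wy":0,"wz":-0.7,"x":-2.3,"y":2.3,"z":0,"hand":-1}]'
python3 -c "
from h import *
n=np.array([.983,.182,0])
plan(np.array([601,-35,191])-n*(39+45),55.5)"
```

```text
clock: 9.78
tcp_pos: [518.2, -50.4, 191.7]
orientation: [[0.994, 0.106, 0.002], [0.106, -0.994, -0.0], [0.002, 0.0, -1.0]]
ft_force: [-0.2, -0.1, -3.5]
width: 0.333
t 9.78 tcp [518.2 -50.4 191.7] yaw 6.1 F [-0.17 -0.14 -3.45] w 0.333
d cm [ 0.02 -0.    0.07] w [ 0.001 -0.001 -0.862]
q [ 0.79  0.45 -0.93  1.91  0.43  0.99 -0.23]
```

```bash
python3 -m inch '[{"wx":0,"wy":0,"wz":-0.12,"x":0,"y":0,"z":0,"hand":-1},{"wx":0,"wy":0,"wz":-0.24,"x":0,"y":0,"z":0,"hand":-1},{"wx":0,"wy":0,"wz":-0.36,"x":0,"y":0,"z":0,"hand":-1},{"wx":0,"wy":0,"wz":-0.48,"x":0,"y":0,"z":0,"hand":-1},{"wx":0,"wy":0,"wz":-0.6,"x":0,"y":0,"z":0,"hand":-1},{"wx":0,"wy":0,"wz":-0.72,"x":0,"y":0,"z":0,"hand":-1},{"wx":0,"wy":0,"wz":-0.82,"x":0,"y":0,"z":0,"hand":-1},{"wx":0,"wy":0,"wz":-0.86,"x":0,"y":0,"z":0,"hand":-1}]'
python3 -m inch '[{"wx":0,"wy":0,"wz":-0.01,"x":0,"y":0,"z":0,"hand":-1},{"wx":0,"wy":0,"wz":-0.03,"x":0,"y":0,"z":0,"hand":-1},{"wx":0,"wy":0,"wz":-0.04,"x":0,"y":0,"z":0,"hand":-1},{"wx":0,"wy":0,"wz":-0.04,"x":0,"y":0,"z":0,"hand":-1},{"wx":0,"wy":0,"wz":-0.04,"x":0,"y":0,"z":0,"hand":-1},{"wx":0,"wy":0,"wz":-0.04,"x":0,"y":0,"z":0,"hand":-1},{"wx":0,"wy":0,"wz":-0.04,"x":0,"y":0,"z":0,"hand":-1},{"wx":0,"wy":0,"wz":-0.04,"x":0,"y":0,"z":0,"hand":-1}]'
python3 -c "
from h import *
n=np.array([.983,.182,0])
plan(np.array([601,-35,191])-n*(39+8),55.5)
s=snapshot('scene');save(s,'s6.png',(200,140,400,300),3.9)"
```

```text
clock: 10.45
tcp_pos: [518.1, -50.4, 191.9]
orientation: [[0.564, 0.826, 0.003], [0.826, -0.564, -0.0], [0.001, 0.002, -1.0]]
ft_force: [0.3, -0.8, -3.2]
width: 0.33
clock: 11.12
tcp_pos: [518.2, -50.3, 191.9]
orientation: [[0.53, 0.848, 0.003], [0.848, -0.53, -0.0], [0.001, 0.002, -1.0]]
ft_force: [-0.0, 0.9, -2.8]
width: 0.334
t 11.12 tcp [518.2 -50.3 191.9] yaw 58.0 F [-0.02  0.87 -2.76] w 0.334
d cm [2.52 2.75 0.1 ] w [ 0.002 -0.001  0.043]
q [ 0.92  0.55 -1.14  1.91  0.58  1.05  0.55]
```

View pics/s6.png

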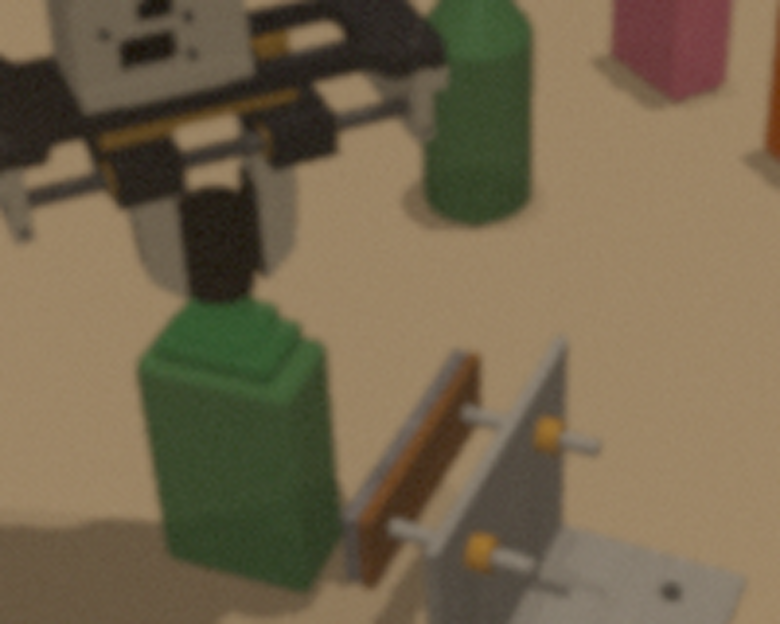

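The narrow side at crop (300,470) now faces the bar. I'll trim the turn by +0.04 and approach to 8 mm short.

```bash
python3 -m inch '[{"wx":0,"wy":0,"wz":0.02,"x":0.3,"y":0.3,"z":0,"hand":-1},{"wx":0,"wy":0,"wz":0.04,"x":0.7,"y":0.8,"z":0,"hand":-1},{"wx":0,"wy":0,"wz":0.04,"x":1.2,"y":1.3,"z":0.1,"hand":-1},{"wx":0,"wy":0,"wz":0.04,"x":1.7,"y":1.9,"z":0.1,"hand":-1},{"wx":0,"wy":0,"wz":0.04,"x":2.2,"y":2.4,"z":0.1,"hand":-1},{"wx":0,"wy":0,"wz":0.04,"x":2.5,"y":2.7,"z":0.1,"hand":-1},{"wx":0,"wy":0,"wz":0.04,"x":2.5,"y":2.7,"z":0.1,"hand":-1},{"wx":0,"wy":0,"wz":0.04,"x":2.5,"y":2.7,"z":0.1,"hand":-1}]'
python3 -c "
from h import *
n=np.array([.983,.182,0])
plan(np.array([601,-35,191])-n*(39-9),55.5)
s=snapshot('scene');save(s,'s7.png',(230,150,400,300),4)"
```

```text
clock: 11.83
tcp_pos: [554.4, -43.0, 190.9]
orientation: [[0.563, 0.826, 0.002], [0.826, -0.563, 0.0], [0.002, 0.002, -1.0]]
ft_force: [0.4, -0.2, -3.5]
width: 0.328
t 11.83 tcp [554.4 -43.  190.9] yaw 55.7 F [ 0.4  -0.21 -3.53] w 0.328
d cm [ 1.17  1.27 -0.01] w [ 0.002 -0.002  0.004]
q [ 0.84  0.6  -1.09  1.83  0.61  1.08  0.5 ]
```

View pics/s7.png

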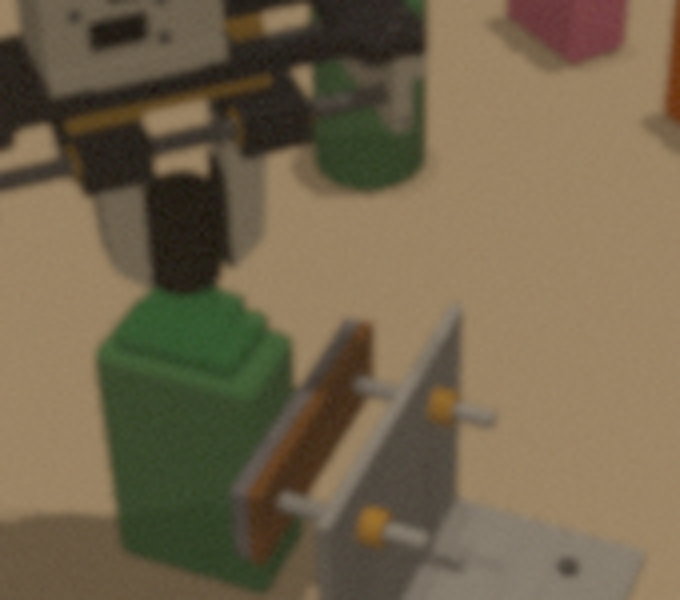

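The narrow side is just short of the felt, square to it and centred. I'll press and hold.

```bash
python3 -m inch '[{"wx":0,"wy":0,"wz":0,"x":0.2,"y":0.2,"z":0,"hand":-1},{"wx":0,"wy":0,"wz":0,"x":0.5,"y":0.5,"z":0,"hand":-1},{"wx":0,"wy":0,"wz":0,"x":0.8,"y":0.9,"z":0,"hand":-1},{"wx":0,"wy":0,"wz":0,"x":1.1,"y":1.2,"z":0,"hand":-1},{"wx":0,"wy":0,"wz":0,"x":1.2,"y":1.3,"z":0,"hand":-1},{"wx":0,"wy":0,"wz":0,"x":1.2,"y":1.3,"z":0,"hand":-1},{"wx":0,"wy":0,"wz":0,"x":1.2,"y":1.3,"z":0,"hand":-1},{"wx":0,"wy":0,"wz":0,"x":1.2,"y":1.3,"z":0,"hand":-1}]'
python3 -c "
from h import *
n=np.array([.983,.182,0])
plan(np.array([601,-35,191])-n*(39-9),55.5)
s=snapshot('scene');save(s,'s8.png',(230,150,400,300),4)"
```

```text
clock: 12.55
tcp_pos: [571.3, -40.7, 190.7]
orientation: [[0.563, 0.826, 0.001], [0.826, -0.563, -0.0], [0.001, 0.001, -1.0]]
ft_force: [-2.4, 0.7, -3.3]
width: 0.329
t 12.55 tcp [571.3 -40.7 190.7] yaw 55.7 F [-2.44  0.67 -3.26] w 0.329
d cm [ 0.04  0.   -0.03] w [ 0.001 -0.001  0.004]
q [ 0.8   0.63 -1.07  1.79  0.62  1.1   0.49]
```

View pics/s8.png

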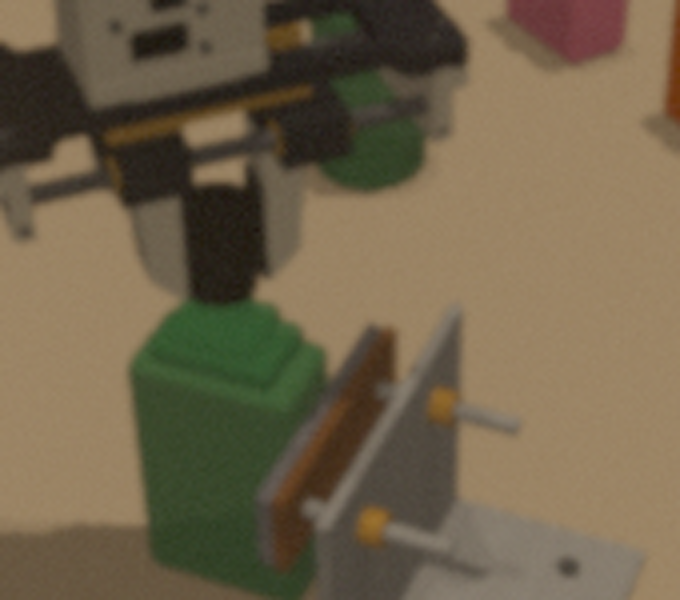

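The bar has given again: the rods stick out to (517,425), against (492,417) before, and the bottle is upright. I'll hold, then retreat.

```bash
python3 -m inch '[{"wx":0,"wy":0,"wz":0,"x":0,"y":0,"z":0,"hand":-1},{"wx":0,"wy":0,"wz":0,"x":0,"y":0,"z":0,"hand":-1},{"wx":0,"wy":0,"wz":0,"x":0,"y":0,"z":0,"hand":-1},{"wx":0,"wy":0,"wz":0,"x":0,"y":0,"z":0,"hand":-1},{"wx":0,"wy":0,"wz":0,"x":-0.3,"y":-0.3,"z":0,"hand":-1},{"wx":0,"wy":0,"wz":0,"x":-0.9,"y":-1,"z":0,"hand":-1},{"wx":0,"wy":0,"wz":0,"x":-1.8,"y":-2,"z":0,"hand":-1},{"wx":0,"wy":0,"wz":0,"x":-3,"y":-3.3,"z":0,"hand":-1}]'
python3 -c "
from h import *
plan([448,-267,230],40)"
```

```text
clock: 13.27
tcp_pos: [527.3, -46.4, 190.9]
orientation: [[0.563, 0.826, 0.004], [0.826, -0.563, 0.001], [0.003, 0.003, -1.0]]
ft_force: [0.5, -0.2, -2.5]
width: 0.335
t 13.27 tcp [527.3 -46.4 190.9] yaw 55.7 F [ 0.55 -0.19 -2.55] w 0.335
d cm [-22.69   5.88  -3.95] w [ 0.002 -0.003  0.275]
q [ 0.89  0.56 -1.12  1.89  0.58  1.05  0.51]
```

```bash
python3 -m inch '[{"wx":0,"wy":0,"wz":0,"x":-0.8,"y":-0.8,"z":-0.5,"hand":-1},{"wx":0,"wy":0,"wz":0.03,"x":-2.5,"y":-0.5,"z":-1.2,"hand":-1},{"wx":0,"wy":0,"wz":0.06,"x":-4.8,"y":0,"z":-2,"hand":-1},{"wx":0,"wy":0,"wz":0.1,"x":-7.3,"y":0.8,"z":-2.8,"hand":-1},{"wx":0,"wy":0,"wz":0.14,"x":-10,"y":1.7,"z":-3.5,"hand":-1},{"wx":0,"wy":0,"wz":0.18,"x":-13,"y":2.7,"z":-4,"hand":-1},{"wx":0,"wy":0,"wz":0.22,"x":-16,"y":3.7,"z":-4,"hand":-1},{"wx":0,"wy":0,"wz":0.27,"x":-18.5,"y":4.5,"z":-4,"hand":-1}]'
python3 -c "
from h import *
plan([448,-267,230],40)"
```

```text
clock: 13.93
tcp_pos: [459.3, -227.2, 231.1]
orientation: [[0.765, 0.644, 0.005], [0.644, -0.765, -0.001], [0.003, 0.004, -1.0]]
ft_force: [0.5, -0.0, -3.1]
width: 0.333
t 13.93 tcp [ 459.3 -227.2  231.1] yaw 40.1 F [ 0.46 -0.01 -3.15] w 0.333
d cm [-3.43  2.32  0.11] w [ 0.004 -0.003  0.001]
q [ 1.31  0.46 -1.13  1.9   0.47  1.08  0.69]
```

```bash
python3 -m inch '[{"wx":0,"wy":0,"wz":0,"x":-1.2,"y":0.8,"z":0,"hand":-1},{"wx":0,"wy":0,"wz":0,"x":-2.4,"y":1.6,"z":0,"hand":-1},{"wx":0,"wy":0,"wz":0,"x":-3.2,"y":2.2,"z":0.5,"hand":-1},{"wx":0,"wy":0,"wz":0,"x":-3.4,"y":2.3,"z":1.2,"hand":-1},{"wx":0,"wy":0,"wz":0,"x":-3.4,"y":2.3,"z":1.9,"hand":-1},{"wx":0,"wy":0,"wz":0,"x":-3.4,"y":2.3,"z":2.5,"hand":-1},{"wx":0,"wy":0,"wz":0,"x":-3.4,"y":2.3,"z":2.8,"hand":-1},{"wx":0,"wy":0,"wz":0,"x":-3.4,"y":2.3,"z":2.8,"hand":-1}]'
python3 -c "
from h import *
plan([448,-267,191],40)
s=snapshot('scene');save(s,'s9.png',(60,180,260,400),2.7)
s=snapshot('top');save(s,'t9.png',(400,240,580,400),4)"
```

```text
clock: 14.6
tcp_pos: [448.1, -265.0, 202.1]
orientation: [[0.764, 0.646, 0.004], [0.646, -0.764, 0.0], [0.003, 0.002, -1.0]]
ft_force: [-0.2, 0.2, -2.9]
width: 0.332
t 14.6 tcp [ 448.1 -265.   202.1] yaw 40.2 F [-0.23  0.18 -2.85] w 0.332
d cm [-0.14  0.14  1.11] w [ 0.002 -0.003  0.004]
q [ 1.34  0.51 -1.09  1.9   0.52  1.05  0.73]
```

View pics/s9.png

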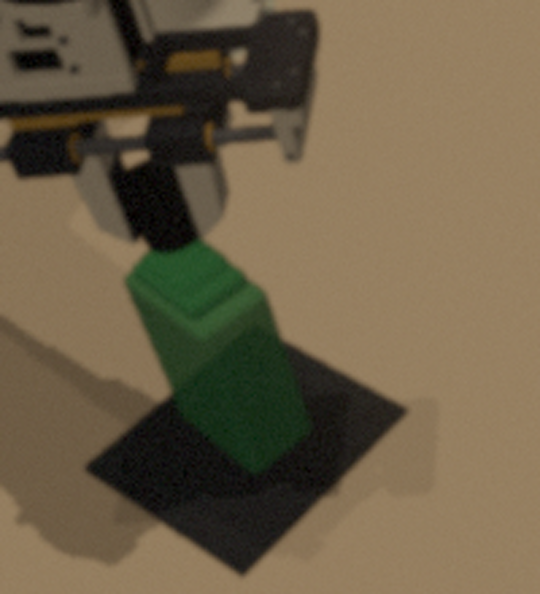

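View pics/t9.png

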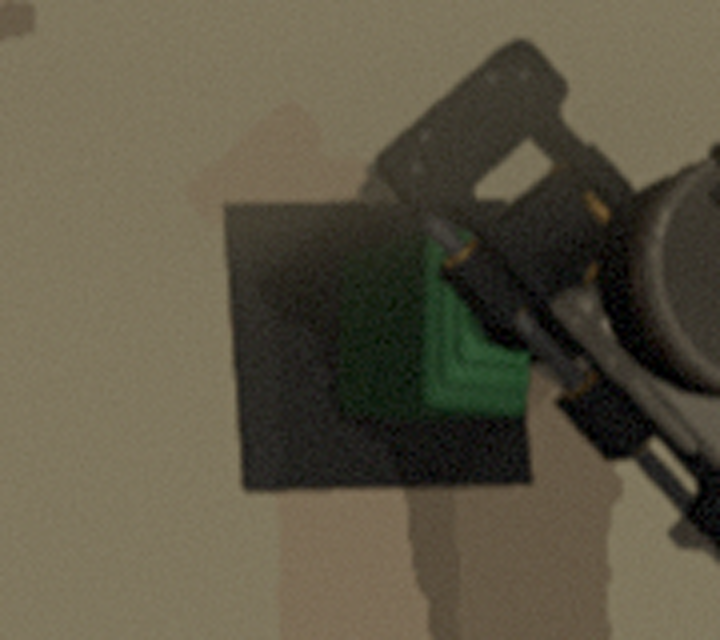

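The bottle hangs over the slate. Its lean in the scene crop could be perspective, so I'll check against projected points.

```bash
python3 - <<'E'
from h import *
s=snapshot('scene'); f=np.ascontiguousarray(s["frame"][:,:,::-1])
c,sn=np.cos(np.radians(10.5)),np.sin(np.radians(10.5))
o=get_obs(); p=np.array(o["tcp_pos"]); b=p[2]-184
# grasp yaw 10 -> bottle x axis at 55 => bottle x = tool yaw+45
a=np.radians(40.2+45);R=np.array([[np.cos(a),-np.sin(a)],[np.sin(a),np.cos(a)]])
for z in(0,126):
    q=[R@np.array(v)+p[:2] for v in((23,39),(-23,39),(-23,-39),(23,-39))]
    for v in q:
        u=proj(s,[*v,b+z]); cv2.circle(f,tuple(int(round(t)) for t in u),1,(0,0,255),-1)
u=proj(s,[p[0],p[1],b+162]);cv2.circle(f,tuple(int(round(t)) for t in u),1,(255,0,255),-1)
cv2.imwrite("pics/chk.png",cv2.resize(f[230:400,60:240],None,fx=3.3,fy=3.3,interpolation=cv2.INTER_CUBIC))
E
```

```text
(no output)
```

View pics/chk.png

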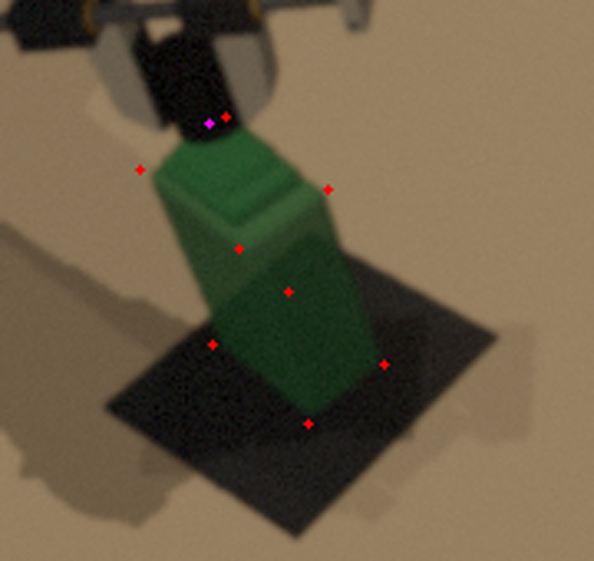

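The projection matches an upright bottle to within a few pixels. I'll lower it gently and watch the vertical force.

```bash
python3 -m inch '[{"wx":0,"wy":0,"wz":0,"x":-0.1,"y":0.1,"z":0.2,"hand":-1},{"wx":0,"wy":0,"wz":0,"x":-0.1,"y":0.1,"z":0.4,"hand":-1},{"wx":0,"wy":0,"wz":0,"x":-0.1,"y":0.1,"z":0.6,"hand":-1},{"wx":0,"wy":0,"wz":0,"x":-0.1,"y":0.1,"z":0.8,"hand":-1},{"wx":0,"wy":0,"wz":0,"x":-0.1,"y":0.1,"z":0.9,"hand":-1},{"wx":0,"wy":0,"wz":0,"x":-0.1,"y":0.1,"z":1,"hand":-1},{"wx":0,"wy":0,"wz":0,"x":-0.1,"y":0.1,"z":1,"hand":-1},{"wx":0,"wy":0,"wz":0,"x":-0.1,"y":0.1,"z":1,"hand":-1}]'
python3 -m inch '[{"wx":0,"wy":0,"wz":0,"x":0,"y":0,"z":0.05,"hand":-1},{"wx":0,"wy":0,"wz":0,"x":0,"y":0,"z":0.1,"hand":-1},{"wx":0,"wy":0,"wz":0,"x":0,"y":0,"z":0.15,"hand":-1},{"wx":0,"wy":0,"wz":0,"x":0,"y":0,"z":0.15,"hand":-1},{"wx":0,"wy":0,"wz":0,"x":0,"y":0,"z":0.15,"hand":-1},{"wx":0,"wy":0,"wz":0,"x":0,"y":0,"z":0.15,"hand":-1},{"wx":0,"wy":0,"wz":0,"x":0,"y":0,"z":0.15,"hand":-1},{"wx":0,"wy":0,"wz":0,"x":0,"y":0,"z":0.15,"hand":-1}]'
```

```text
clock: 15.42
tcp_pos: [448.7, -267.3, 193.2]
orientation: [[0.764, 0.645, 0.005], [0.645, -0.764, -0.001], [0.003, 0.004, -1.0]]
ft_force: [0.7, 0.9, -3.5]
width: 0.331
clock: 16.08
tcp_pos: [448.7, -267.4, 191.8]
orientation: [[0.764, 0.645, 0.005], [0.645, -0.764, -0.001], [0.003, 0.004, -1.0]]
ft_force: [0.3, -0.1, -3.4]
width: 0.332
```

```bash
python3 -m inch '[{"wx":0,"wy":0,"wz":0,"x":0,"y":0,"z":0.05,"hand":-1},{"wx":0,"wy":0,"wz":0,"x":0,"y":0,"z":0.1,"hand":-1},{"wx":0,"wy":0,"wz":0,"x":0,"y":0,"z":0.15,"hand":-1},{"wx":0,"wy":0,"wz":0,"x":0,"y":0,"z":0.2,"hand":-1},{"wx":0,"wy":0,"wz":0,"x":0,"y":0,"z":0.2,"hand":-1},{"wx":0,"wy":0,"wz":0,"x":0,"y":0,"z":0.2,"hand":-1},{"wx":0,"wy":0,"wz":0,"x":0,"y":0,"z":0.2,"hand":-1},{"wx":0,"wy":0,"wz":0,"x":0,"y":0,"z":0.2,"hand":-1}]'

```

```text
clock: 16.75
tcp_pos: [449.2, -267.5, 190.3]
orientation: [[0.764, 0.645, 0.006], [0.645, -0.764, -0.002], [0.003, 0.005, -1.0]]
ft_force: [0.3, -0.4, 4.3]
width: 0.332
```

Contact: Fz went from −3.4 to +4.3 N at z = 190.3, where 190 was expected. I'll open gently.

```bash
python3 -m inch '[{"wx":0,"wy":0,"wz":0,"x":0,"y":0,"z":-0.05,"hand":-1},{"wx":0,"wy":0,"wz":0,"x":0,"y":0,"z":-0.05,"hand":-0.3},{"wx":0,"wy":0,"wz":0,"x":0,"y":0,"z":-0.05,"hand":-0.2},{"wx":0,"wy":0,"wz":0,"x":0,"y":0,"z":-0.05,"hand":-0.1},{"wx":0,"wy":0,"wz":0,"x":0,"y":0,"z":-0.05,"hand":0.1},{"wx":0,"wy":0,"wz":0,"x":0,"y":0,"z":-0.05,"hand":0.3},{"wx":0,"wy":0,"wz":0,"x":0,"y":0,"z":-0.05,"hand":0.4},{"wx":0,"wy":0,"wz":0,"x":0,"y":0,"z":-0.05,"hand":0.4}]'
python3 -m inch '[{"wx":0,"wy":0,"wz":0,"x":0,"y":0,"z":-0.8,"hand":0.4},{"wx":0,"wy":0,"wz":0,"x":0,"y":0,"z":-1.8,"hand":0.4},{"wx":0,"wy":0,"wz":0,"x":0,"y":0,"z":-3,"hand":0.4},{"wx":0,"wy":0,"wz":0,"x":0,"y":0,"z":-4.5,"hand":0.4},{"wx":0,"wy":0,"wz":0,"x":0,"y":0,"z":-6,"hand":0.4},{"wx":0,"wy":0,"wz":0,"x":0,"y":0,"z":-7.5,"hand":0.4},{"wx":0,"wy":0,"wz":0,"x":0,"y":0,"z":-9,"hand":0.4},{"wx":0,"wy":0,"wz":0,"x":0,"y":0,"z":-10,"hand":0.4}]'
python3 -m inch '[{"wx":0,"wy":0,"wz":0,"x":-2,"y":2,"z":-1,"hand":0.4},{"wx":0,"wy":0,"wz":0,"x":-4,"y":4,"z":-1,"hand":0.4},{"wx":0,"wy":0,"wz":0,"x":-6,"y":6,"z":-1,"hand":0.4},{"wx":0,"wy":0,"wz":0,"x":-8,"y":8,"z":-1,"hand":0.4},{"wx":0,"wy":0,"wz":0,"x":-10,"y":10,"z":-1,"hand":0.4},{"wx":0,"wy":0,"wz":0,"x":-12,"y":12,"z":-1,"hand":0.4},{"wx":0,"wy":0,"wz":0,"x":-14,"y":14,"z":-1,"hand":0.4},{"wx":0,"wy":0,"wz":0,"x":-14,"y":14,"z":-1,"hand":0.4}]'
python3 - <<'E'
from h import *
import pickle
for n in("scene","top"):
    s=snapshot(n); save(s,n+"F.png"); pickle.dump(s,open(n+"F.pkl","wb"))
E
```

```text
clock: 17.42
tcp_pos: [449.2, -267.5, 190.7]
orientation: [[0.764, 0.645, 0.006], [0.645, -0.764, -0.002], [0.004, 0.005, -1.0]]
ft_force: [0.5, 0.2, -0.3]
width: 0.674
clock: 18.08
tcp_pos: [449.4, -267.3, 293.4]
orientation: [[0.764, 0.645, 0.008], [0.645, -0.764, -0.003], [0.004, 0.008, -1.0]]
ft_force: [0.5, -1.3, -0.9]
width: 0.7
clock: 18.75
tcp_pos: [429.8, -471.9, 303.7]
orientation: [[0.77, 0.638, 0.008], [0.638, -0.77, -0.006], [0.003, 0.009, -1.0]]
ft_force: [-1.2, -0.5, -0.4]
width: 0.702
```

View pics/sceneF.png

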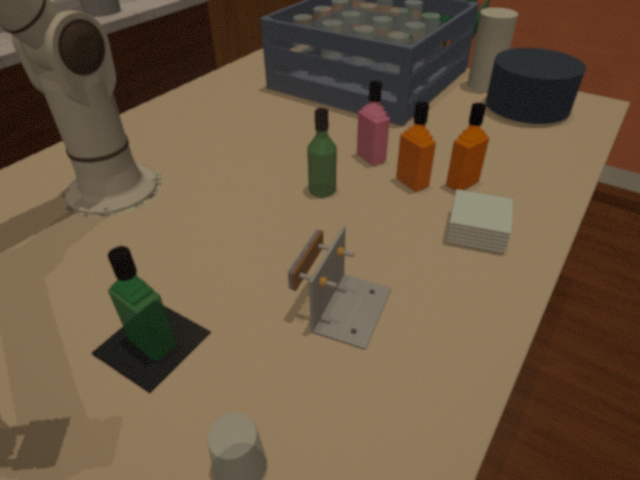

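View pics/topF.png

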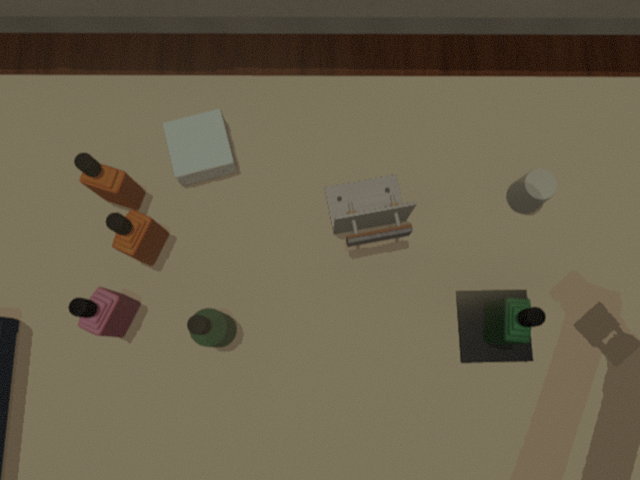

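The bottle stands on the slate: scene (145,310), cap (122,262). The round bottle is still at (322,150), top (212,327). One last numeric check.

```bash
python3 - <<'E'
from h import *
import pickle
S=pickle.load(open("sceneF.pkl","rb"));T=pickle.load(open("topF.pkl","rb"))
def cap(s,u,v):
    m=(s["frame"].max(2)<55).astype(np.uint8);k,l,st,ce=cv2.connectedComponentsWithStats(m)
    i=l[v,u];print(st[i],ray(s,ce[i],189.5 if u<150 or u>500 else 183.5).round(1))
cap(T,532,317);cap(S,122,262);cap(T,199,325);cap(S,321,120)
g=T["frame"].astype(int);m=((g[...,1]>g[...,0]+18)&(g[...,1]>40)).astype(np.uint8);m[:,:480]=0
c=max(cv2.findContours(m,0,1)[0],key=cv2.contourArea);print(cv2.boundingRect(c))
x,y,w,h=cv2.boundingRect(c);print("shoulder",ray(T,(x+w,y),132).round(1),ray(T,(x+w,y+h),132).round(1))
print(get_obs()["qd"])
E
```

```text
[515 308  30  20 456] [ 450.  -266.4  189.5]
[109 247  27  34 662] [ 450.9 -266.9  189.5]
[188 315  25  20 365] [434.4 269.5 183.5]
[316 109  12  23 247] [436.3 270.5 183.5]
(504, 298, 26, 45)
shoulder [ 486.9 -290.8  132. ] [ 409.8 -285.7  132. ]
[-0.02057858 -0.02216512 -0.04033724  0.0389868  -0.01620842 -0.00463778
 -0.00613972]
```

```bash
python3 -c "
from station import *
print(hand_in())"
```

```text
the job is handed in; nothing more can be done
None
```

The flat green bottle has been blotted on both sides and now stands on the slate. The job was handed in at about 19 s of the 62 s allowed, and `hand_in()` reports no verdict.

- **Presses:** I gripped the bottle by its cap and pressed a broad side on the middle of the felt, then a narrow side after a quarter turn. Each press went about 9 mm in by my estimate and was held for about 0.5 s. The pictures showed the bar giving both times. The force readings were roughly 1.3 N and 2.4 N, with about 0.5–1 N of noise.
- **Placing:** The last check put the flat bottle's cap at about (450, −267) mm in both cameras. I measured the slate's centre at about (448, −267) mm, with about 4 mm disagreement between views in x.
- **Upright:** The shoulder edge (mid-x 448 mm) lines up with the cap, so the bottle is upright. A check while it hung over the slate had a few of its points off by up to about 7 pixels, which I put down to dark-on-dark edges.
- **Round bottle and arm:** The round bottle's cap is within 0.3 mm of where it was at the start. The gripper was about 200 mm from the flat bottle and touching nothing.

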